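Clear the offcut and load the next batten on the sawing board

ROBOT

A 6-joint arm with a two-finger parallel gripper is mounted at the origin on the work surface. World frame = base frame: x ahead of the robot, y to its left, z up, the work surface at z = 0. Lengths are in m, angles in rad, forces in N, time in s.
With the tool pointing down it reaches from about 0.3 to 0.775 m from the base axis. Payload 14.6 kg.
Tool frame: the origin (TCP) lies at the very end of the fingers, on their centre line; the grasp point (between the pads) lies 19 mm behind it (manip.grip_point_offset is the distance from the TCP to the grasp point, in m); x points along the fingers, z is the direction in which the jaws open and shut, and the axes are right-handed (so a half turn about x gives the same grasp; the last joint's range is limited). The gripper opens to 85 mm and grips with 20 to 120 N. Pads are 22 mm wide; open, the fingers measure 114 mm over their backs; the gripper's body (76 mm by 85 mm) begins 54 mm behind the grasp point. The pads swing forward as they close: fully open they stand 13 mm farther back than shut.
Start: joints at [-1.348, 0.3, 1.521, -0, 1.321, -0.067], TCP at [0.157, -0.527, 0.231] pointing down, gripper open.
Joint ranges: [-3.03, 3.03], [-0.79, 2.21], [0.23, 2.52], [-1.04, 4.18], [0, 3.07], [-2.55, 2.55]. Speed limits (rad/s): [2.22, 2.22, 2.57, 3.14, 3.14, 3.14].

INTERFACE

Orientations are given as a unit quaternion [w, x, y, z].
In Python, from workcell import get_obs, viewer, order, manip gives the robot as it stands. The module is installed in compiled form; this text tells all that it offers.
- The arm moves only by the tool move_arm, never from a script. Its argument "series" is a list of rows, each a list of 4 numbers: the shift along the world's x, y, z in units of 25 mm (1.0 is 25 mm), then the turn about the world's z in units of 5 degrees (1.0 is 5 degrees). A call has 1 to 20 rows; each row shifts and turns the pose as measured when the row begins; what a row does not reach is not made up. A row lasts 1/10 s, in which the tool goes at most 50 mm and 8.59 degrees, less where a joint would pass 70% of its speed; a pose out of reach is approached as far as the arm can. A call is refused whole if a number of a shift passes 1 or a number of a turn 1, either way. A call with a gripper value outside its range is refused whole. "jaw" is the closure, from -1 (fully open) to 1 (shut), so that 0 is half open, set as the call begins (left out, the last holds). The fingers move at their own pace and stop on an object; "newtons" is the grip in N (left out, the last holds). Time passes only in rows, so rows that do not move let the fingers close. It gives the time, the measured TCP pose, the force and the opening at its end, in the units of the state.
- get_obs(): the state, without advancing time (a new reading comes with each control period).
- viewer.get_image(name): name is "side" or "top"; returns a dict with "frame" (480x640x3 uint8, red, green, blue), "z_map" (480x640 float32, m along the optical axis (not along the pixel's ray), 0 where there is no reading), "fx", "fy", "cx", "cy" (pixels), "world_from_camera" (4x4, takes a point from camera to world coordinates). Camera axes: x right, y down, z forward; pixel columns grow to the right and rows downward; lengths in m; the calibration is good to about 2 mm. A picture is of the moment at which its call begins.
- order.sign_off(): hands the job in, once; it reports no verdict.
The state is a dict: "time": time; "joint_pos": joint angles; "joint_velocities": joint speeds; "joint_efforts": joint torques, N m; "position": TCP position; "tcp_rot": TCP orientation; "wrist_force": force on the tool from outside, world axes, zero at the start; "wrist_torque": the same for the moment, N m; "opening": finger opening in m.
Only numpy, scipy, OpenCV 4.12 (cv2) and the standard library are available. Lean on these libraries where they do the work, as an engineer would, in place of code of your own. Each camera call takes 0.05 s, during which the arm holds its last target.

TASK

The last offcut is still lying on the sawing board where the next piece has to go: put it in the scrap tub. Then load the long batten for its next cut: lying flat on the board, its long side tight against the fence all along and its end tight against the stop block. Let go of it, and leave the saw and the other things on the bench where they are.

Things in the scene. Friction and masses are not known exactly. Their poses are not given: they have to be found in the camera images.
- corner (a point): Inside corner of the sawing board: where the faces of its fence and stop block meet the top of its dark plywood base, 18 mm above the bench. x points square into the fence (away from the robot at yaw 0), y along the fence square into the stop block, z up. The fence fills x 0 to 32 mm, the stop block y 0 to 45 mm and x down to -70 mm; both are 35 mm high. The board's position and yaw vary.
- batten_mid (a point): Centre of the long loose softwood batten, 200 mm long (its x axis), 38 mm wide (y), 25 mm high (z), about 0.1 kg. At the start it lies flat on the bench to one side of the sawing board, left or right, its length roughly away from the robot.
- offcut_mid (a point): Centre of the loose short offcut, 60 mm long (its x axis), 38 mm wide (y), 25 mm high (z), about 0.03 kg. At the start it lies flat on the sawing board's base, its length roughly along the fence, its long side 2 to 16 mm from the fence, its nearer end over 30 mm from the stop block.
- tub: Grey plastic scrap tub, open on top, 220 mm (its x) by 150 mm (y) by 90 mm high, walls and floor 4 mm, about 0.8 kg, standing on the bench on the other side of the sawing board from the batten. Two old scraps 25 mm high are stuck to its floor in the +x +y and -x -y corners. Origin: centre of its underside.
- saw: Tenon saw lying on its side on the bench beyond the sawing board, 370 mm long, 24 mm high; leave it alone. Origin on the bench near its middle, x towards the tip of the blade.
- tape: Tape measure, 78 by 70 by 36 mm, on the bench between the robot and the sawing board; leave it alone. Origin: centre of its underside.
- square: Aluminium rafter square, a triangle with 180 mm legs, 20 mm high, beyond the sawing board, to the right; leave it alone. Origin near its middle, on the bench.
- bottle: Water bottle standing on the bench, 64 mm across, 205 mm high, far to the left beyond the sawing board; leave it alone. Origin: centre of its underside.
- board: The sawing board, screwed to the bench: dark plywood base 165 mm (x) by 300 mm (y) by 18 mm thick, light softwood fence 32 mm thick along its whole far edge with a 3 mm saw kerf 120 mm from the stop, and a stop block at its +y end. Origin: centre of the base's underside; axes as the corner's. The corner lies at x 50, y 105, z 18 mm.
Mind the look-alikes: they are no part of the job. Of the things like the part that bears offcut_mid, leave any that is pink or turquoise; of the rest the smaller one is meant.

How it is judged:
On the way, in this order (a step that is already met when the one before it is completed fails the run):
1. the offcut lies in the scrap tub, let go and at rest (x of offcut_mid in the frame of tub between -0.106 and 0.106 m and y of offcut_mid in the frame of tub between -0.071 and 0.071 m and z of offcut_mid in the frame of tub between 0 and 0.085 m and angle between tub's own z axis and vertical below 0.2 rad and linear speed of offcut below 0.02 m/s and contact force between offcut and the fingers below 0.5 N), for 0.2 s.
2. the batten lies flat on the board, against the fence and the stop (x of batten_mid in the frame of corner between -0.0215 and -0.0175 m and y of batten_mid in the frame of corner between -0.1025 and -0.0985 m and z of batten_mid in the frame of corner between 0.0105 and 0.0145 m and angle between the x axis of batten_mid and the y axis of corner, either way round below 0.025 rad and linear speed of batten below 0.01 m/s), for 0.2 s.
At the end, for the whole second after the job is handed in: The offcut lies in the upright scrap tub, its centre below the rim. The batten lies flat on the sawing board, its long side within 2.5 mm of the fence and parallel to it within 0.025 rad, its end within 2.5 mm of the stop block. Both are let go and at rest (all of step 1 and all of step 2 and contact force between batten and the fingers below 0.5 N); the robot touches nothing.
It fails at once if the saw is pushed more than 30 mm from its place or knocked over (distance of saw from where it was at the start of the episode above 0.03 m or angle between saw's own z axis and vertical above 0.5 rad).
It fails at once if the tape measure is pushed more than 30 mm from its place or knocked over (distance of tape from where it was at the start of the episode above 0.03 m or angle between tape's own z axis and vertical above 0.5 rad).
It fails at once if the rafter square is pushed more than 30 mm from its place or knocked over (distance of square from where it was at the start of the episode above 0.03 m or angle between square's own z axis and vertical above 0.5 rad).
It fails at once if the water bottle is pushed more than 30 mm from its place or knocked over (distance of bottle from where it was at the start of the episode above 0.03 m or angle between bottle's own z axis and vertical above 0.5 rad).
It also fails if it takes over 72 s, if anything falls off the work surface, if the arm or the gripper's body presses on something with over 40 N, if the wrist force passes 120 N, or if a joint passes its speed limit or range.

## Working session

There is one attempt and no reset: what is moved stays moved. The work goes in short steps, Python scripts to look and compute and a tool call to move; the robot and the scene stay as the last step left them, time stands still between calls to the robot, and variables do not carry over. Pictures are saved under pics/ and viewed, and the job is handed in when it is done.

Besides the shell and the picture viewer there is one more tool, called after "Request:" in YAML: its name, and indented under it one key for each argument. move_arm: Moves the arm, as the interface text tells. Its arguments: {"type":"object","properties":{"series":{"type":"array"},"jaw":{"type":"number"},"newtons":{"type":"number"}},"required":["series"]}

```bash
mkdir -p pics; cat > h.py <<'E'
import numpy as np, cv2
from workcell import get_obs, viewer, order, manip
def grab(name,fn=None):
    im=viewer.get_image(name)
    if fn: cv2.imwrite('pics/'+fn+'.png',im['frame'][:,:,::-1])
    return im
def pts(im):
    z=im['z_map']; v,u=np.mgrid[0:480,0:640]
    P=np.stack([(u-im['cx'])/im['fx']*z,(v-im['cy'])/im['fy']*z,z,np.ones_like(z)],-1)
    W=P@np.array(im['world_from_camera']).T
    W=W[...,:3]; W[z==0]=np.nan
    return W
E
python3 - <<'E'
from h import *
for n in('top','side'):
    im=grab(n,n+'0'); np.savez(n+'0.npz',**im); print(n,im['fx'],im['cx'],np.round(im['world_from_camera'],3))
o=get_obs();print({k:np.round(v,3) for k,v in o.items()}, manip.grip_point_offset)
E
```

```text
top 526.2056795819266 319.3295982669582 [[-0.011 -0.995  0.096  0.445]
 [-1.     0.011  0.002  0.038]
 [-0.003 -0.096 -0.995  1.323]
 [ 0.     0.     0.     1.   ]]
side 565.02718686469 319.9729922888528 [[-0.938 -0.21   0.277  0.255]
 [-0.347  0.541 -0.766  0.943]
 [ 0.011 -0.815 -0.58   0.751]
 [ 0.     0.     0.     1.   ]]
{'time': np.float64(0.1), 'joint_pos': array([-1.348,  0.3  ,  1.522, -0.   ,  1.321, -0.067]), 'joint_velocities': array([ 0.002, -0.002, -0.003, -0.   ,  0.001,  0.001]), 'joint_efforts': array([ 3.0000e-03, -5.4438e+01, -3.6237e+01, -0.0000e+00,  3.0000e-03,
       -0.0000e+00]), 'position': array([ 0.157, -0.527,  0.231]), 'tcp_rot': array([ 0.567,  0.423,  0.567, -0.422]), 'wrist_force': array([-0.89 ,  0.051, -0.029]), 'wrist_torque': array([ 0.031, -0.007, -0.027]), 'opening': np.float64(0.085)} 0.0187
```

View pics/top0.png

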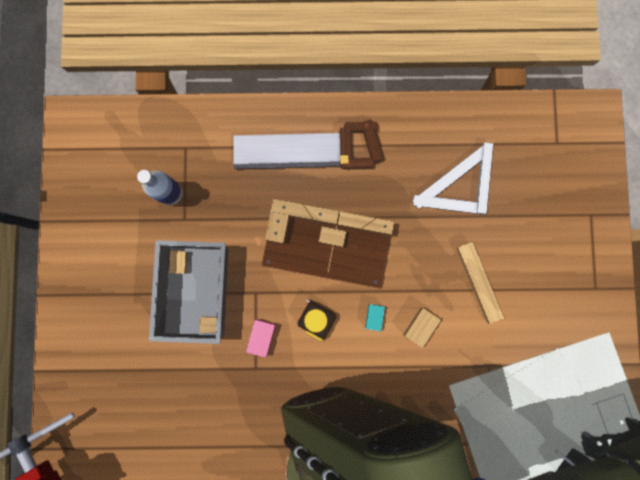

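View pics/side0.png

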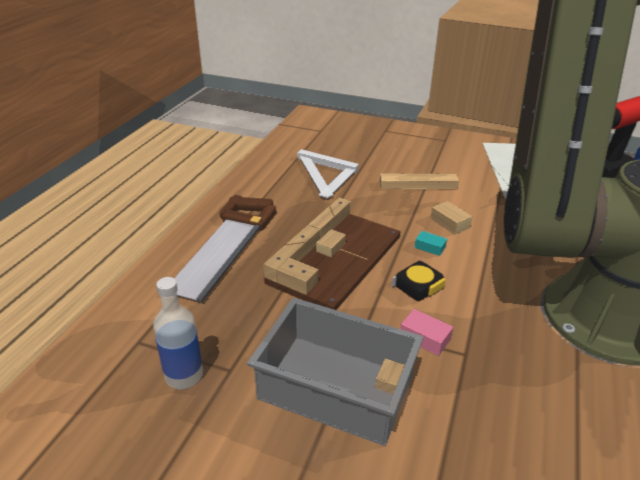

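Top view: the offcut is on the board at (332,237), the larger decoy on the bench at (423,327), the batten at (480,283), the tub at (188,292), and the stop block at (278,225). The pink and turquoise blocks and the tape are nearer the robot. Next I'll measure them.

```bash
cat >> h.py <<'E'
def rect(W,u0,u1,v0,v1,zlo,zhi,big=True):
    w=W[v0:v1,u0:u1]; m=(w[...,2]>zlo)&(w[...,2]<zhi)
    if big:
        n,l,s,c=cv2.connectedComponentsWithStats(m.astype(np.uint8)); k=1+np.argmax(s[1:,4]); m=l==k
    p=w[m]; (c,sz,a)=cv2.minAreaRect((p[:,:2]*1000).astype(np.float32))
    return np.round(c,1),np.round(sz,1),round(a,2),len(p),np.round(np.median(p[:,2])*1000,1)
E
python3 - <<'E'
from h import *
W=pts(np.load('top0.npz'))
print('bench',np.nanmedian(W[300:330,540:580,2]), W[250,300],W[200,310])
print('batten',rect(W,450,515,235,330,.015,.035))
print('offcut',rect(W,315,350,223,252,.033,.055))
print('offcut loose',rect(W,310,355,220,255,.030,.048))
print('base',rect(W,250,405,190,295,.010,.075))
print('fence/stop',rect(W,250,405,190,295,.047,.07))
print('tub',rect(W,140,240,230,350,.07,.1))
print('tape',rect(W,295,345,295,345,.02,.05))
print('decoy',rect(W,400,445,300,350,.015,.04))
print('turq',rect(W,360,390,300,335,.01,.05)); print('pink',rect(W,240,280,315,360,.01,.05))
print('saw',rect(W,225,390,115,175,.01,.05))
S=pts(np.load('side0.npz'))
print('S batten',rect(S,375,465,165,195,.015,.035))
print('S fence', rect(S,260,355,195,295,.047,.07))
print('S offcut',rect(S,312,347,228,260,.036,.047))
E
```

```text
bench -0.000404478071544645 [0.53689031 0.08830206 0.0156482 ] [ 6.65243151e-01  6.25701659e-02 -5.21557489e-04]
batten (array([ 451.5, -355.9]), array([201.1,  40.6]), 20.58, 1341, np.float64(24.6))
offcut (array([567.5,   8.3]), array([60. , 39.1]), 77.54, 388, np.float64(42.8))
offcut loose (array([567.5,   8.3]), array([60. , 39.1]), 77.54, 377, np.float64(42.6))
base (array([550.7,  21.4]), array([300.3, 165. ]), 78.56, 8233, np.float64(19.9))
fence/stop (array([594.6,  82.2]), array([163.7, 101.9]), 78.79, 1407, np.float64(53.3))
tub (array([437.4, 349.4]), array([166.9, 234.5]), 87.5, 1897, np.float64(89.7))
tape (array([363.6,  51.7]), array([82.6, 74.6]), 61.37, 945, np.float64(35.6))
decoy (array([ 343.7, -207.5]), array([52.7, 81.8]), 54.86, 759, np.float64(33.5))
turq (array([368.5, -94.2]), array([38.7, 60.6]), 80.08, 406, np.float64(24.8))
pink (array([322.3, 185.5]), array([50.8, 81. ]), 74.67, 736, np.float64(33.2))
saw (array([789.2,  67.7]), array([123.5, 378.1]), 5.55, 4632, np.float64(15.9))
S batten (array([ 452.5, -354.4]), array([201.3,  47.5]), 19.37, 801, np.float64(25.0))
S fence (array([583.5,  14.3]), array([306.3, 104.5]), 79.32, 1949, np.float64(53.3))
S offcut (array([568.4,   9. ]), array([65.9, 40.7]), 78.55, 363, np.float64(43.2))
```

```bash
python3 - <<'E'
from h import *
for n,(u0,u1,v0,v1) in dict(top=(250,410,190,300),side=(250,410,190,310)).items():
    f=np.load(n+'0.npz')['frame'][v0:v1,u0:u1,::-1]
    cv2.imwrite(f'pics/c_{n}.png',cv2.resize(f,None,fx=4.8,fy=4.8,interpolation=cv2.INTER_CUBIC))
E
```

```text
(no output)
```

View pics/c_top.png

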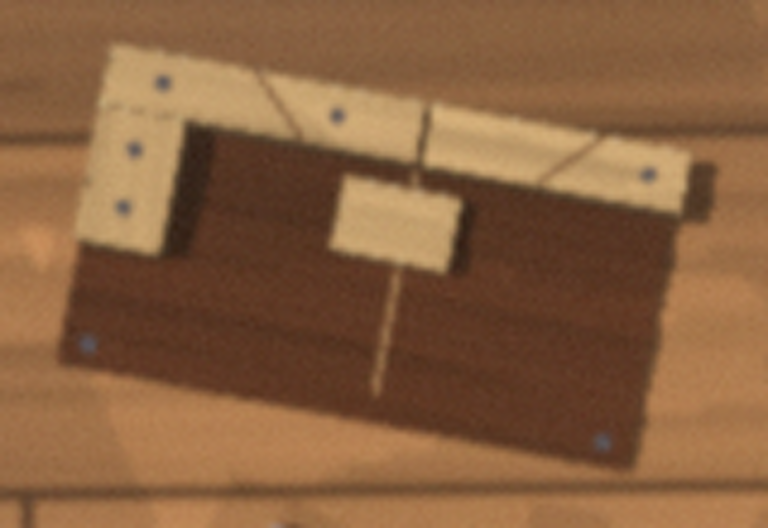

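Request:
move_arm:
  series:
    - [0.8, 1, 0, -0.3]
    - [0.8, 1, 0, -0.3]
    - [0.8, 1, 0, -0.3]
    - [0.8, 1, 0, -0.3]
    - [0.8, 1, 0, -0.3]
    - [0.8, 1, 0, -0.3]
    - [0.8, 1, 0, -0.3]
    - [0.8, 1, 0, -0.3]
    - [0.8, 1, 0, -0.3]
    - [0.8, 1, 0, -0.3]
    - [0.8, 1, 0, -0.3]
    - [0.8, 1, 0, -0.3]
    - [0.8, 1, 0, -0.3]
    - [0.8, 1, 0, -0.3]
    - [0.8, 1, 0, -0.3]
    - [0.8, 1, 0, -0.3]
    - [0.8, 1, 0, -0.3]
    - [0.8, 1, 0, -0.3]
    - [0.8, 1, 0, -0.3]
    - [0, 0, 0, 0]
  jaw: -1

```text
time: 2.1
position: [0.5466, -0.0284, 0.225]
tcp_rot: [0.436, 0.555, 0.442, -0.554]
wrist_force: [0.4, -0.2, -0.0]
opening: 0.0854
```

```bash
cat >> h.py <<'E'
from scipy.spatial.transform import Rotation as R
def st():
    o=get_obs(); q=o['tcp_rot']; M=R.from_quat([q[1],q[2],q[3],q[0]]).as_matrix()
    print('t',round(float(o['time']),2),'tcp',np.round(o['position']*1000,1),'jaw',round(np.degrees(np.arctan2(M[1,2],M[0,2])),2),'down',np.round(M[:,0],3),'open',round(o['opening']*1000,1),'F',np.round(o['wrist_force'],1),'j',np.round(o['joint_pos'],2))
    return o,M
c=np.array([550.7,21.4]); yaw=np.radians(-11.44)
def bax(): return np.array([np.cos(yaw),np.sin(yaw)]),np.array([-np.sin(yaw),np.cos(yaw)])
E
python3 -c "
from h import *
st()
# refine corner faces
W=pts(np.load('top0.npz'));bx,by=bax();C=c+50*bx+105*by;print('corner',C)
w=W[190:295,250:405].reshape(-1,3)*1000;d=w[:,:2]-C;X=d@bx;Y=d@by
m=(w[:,2]>48)
f=m&(Y<-15)&(Y>-185)&(X>-15)
for a in range(-190,-5,20):
    k=f&(Y>a)&(Y<=a+20)
    if k.any(): print(a,X[k].min().round(1),X[k].max().round(1))
k=m&(X<-10)&(X>-65);print('stop',Y[k].min(),Y[k].max())
S=pts(np.load('side0.npz'));w=S[190:310,250:410].reshape(-1,3)*1000;d=w[:,:2]-C;X=d@bx;Y=d@by;m=(w[:,2]>48)&(w[:,2]<60)
f=m&(Y<-15)&(X>-15)
for a in range(-190,-5,20):
    k=f&(Y>a)&(Y<=a+20)
    if k.any(): print('S',a,X[k].min().round(1),X[k].max().round(1))
k=m&(X<-10)&(X>-65);print('stop',Y[k].min(),Y[k].max())
"
```

```text
t 2.1 tcp [546.6 -28.4 225. ] jaw -103.27 down [-0.004  0.009 -1.   ] open 85.4 F [ 0.4 -0.2 -0. ] j [-0.12  0.3   1.53  0.01  1.31  1.68]
corner [620.53252055 114.39687669]
-190 -0.1 31.7
-170 0.4 31.7
-150 -0.3 30.4
-130 0.2 31.5
-110 -0.8 31.5
-90 -0.6 32.0
-70 -0.5 31.1
-50 -0.3 31.9
-30 -0.4 31.6
stop -143.43918685796416 44.98269531903369
S -190 -1.4 33.9
S -170 -0.7 32.5
S -150 -1.0 34.8
S -130 0.5 34.4
S -110 -1.0 33.5
S -90 0.6 33.1
S -70 0.1 35.1
S -50 0.8 32.9
S -30 -1.7 34.7
stop -0.859775841057275 47.195962162626486
```

Request:
move_arm:
  series:
    - [0.4, 0.8, -0.5, 0.2]
    - [0.4, 0.7, -1, 0.2]
    - [0, 0, -1, 0]
    - [0, 0, -1, 0]
    - [0, 0, -1, 0]
    - [0, 0, -1, 0]
    - [0, 0, 0, 0]

```text
time: 2.8
position: [0.5651, 0.0093, 0.0815]
tcp_rot: [-0.446, -0.546, -0.453, 0.546]
wrist_force: [0.1, 0.4, 1.1]
opening: 0.0851
```

```bash
python3 -c "
from h import *
st()"
```

```text
t 2.8 tcp [565.1   9.3  81.5] jaw -101.06 down [-0.007  0.008 -1.   ] open 85.1 F [0.1 0.4 1.1] j [-0.05  0.5   1.61  0.01  1.03  1.71]
```

Now down to z≈23 and close.

Request:
move_arm:
  series:
    - [0.1, 0, -1, 0]
    - [0, 0, -1, -0.1]
    - [0, 0, -0.4, 0]
    - [0, 0, 0, 0]

```text
time: 3.2
position: [0.569, 0.0079, 0.0241]
tcp_rot: [0.444, 0.549, 0.45, -0.547]
wrist_force: [0.1, -0.1, 0.8]
opening: 0.0854
```

Request:
move_arm:
  series:
    - [0, 0, 0, 0]
    - [0, 0, 0, 0]
    - [0, 0, 0, 0]
    - [0, 0, 0, 0]
    - [0, 0, 0, 0]
    - [0, 0, 0, 0]
  jaw: 1
  newtons: 35

```text
time: 3.8
position: [0.5713, 0.0076, 0.0297]
tcp_rot: [0.446, 0.55, 0.448, -0.545]
wrist_force: [0.3, 0.4, -0.8]
opening: 0.059
```

```bash
python3 -c "
from h import *
st(); grab('side','s1')"
```

```text
t 3.8 tcp [571.3   7.6  29.7] jaw -101.55 down [ 0.003  0.007 -1.   ] open 59.0 F [ 0.3  0.4 -0.8] j [-0.05  0.59  1.62  0.01  0.93  1.71]
```

View pics/s1.png

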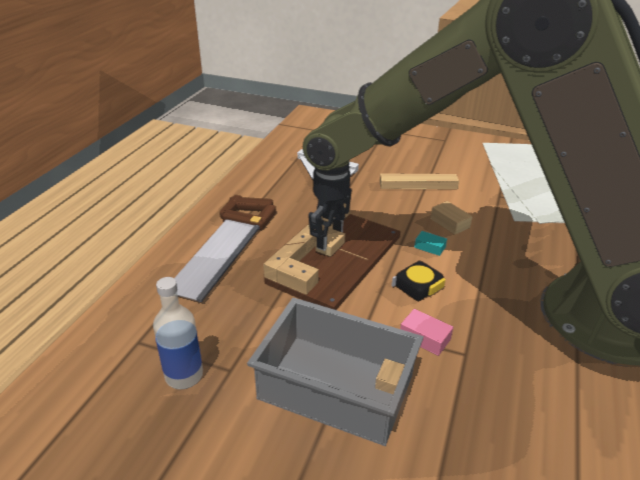

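The side view shows the fingers holding the offcut at about (328,243), and the opening of 59 mm matches its 60 mm length. Next I lift it and carry it to the tub.

Request:
move_arm:
  series:
    - [0, 0, 0.8, 0]
    - [0, 0, 1, 0]
    - [0, 0, 1, 0]
    - [0, 0, 1, 0]
    - [-0.3, 0.6, 1, 0.2]
    - [-0.4, 1, 0.5, 0.3]
    - [-0.4, 1, 0, 0.3]
    - [-0.4, 1, 0, 0.3]
    - [-0.4, 1, 0, 0.3]
    - [-0.4, 1, 0, 0.3]
    - [-0.4, 1, 0, 0.3]
    - [-0.4, 1, 0, 0.3]
    - [-0.4, 1, 0, 0.3]
    - [-0.4, 1, 0, 0.3]
    - [-0.4, 1, 0, 0.3]
    - [-0.4, 1, 0, 0.3]
    - [-0.4, 1, 0, 0.3]
    - [-0.4, 1, 0, 0.3]
    - [0, 0, 0, 0]

```text
time: 5.75
position: [0.4247, 0.3598, 0.167]
tcp_rot: [0.538, 0.458, 0.543, -0.454]
wrist_force: [0.7, 0.3, -0.7]
opening: 0.059
```

```bash
python3 -c "
from h import *
st()"
```

```text
t 5.75 tcp [424.7 359.8 167. ] jaw -80.3 down [-0.001  0.007 -1.   ] open 59.0 F [ 0.7  0.3 -0.7] j [0.63 0.37 1.58 0.01 1.19 2.03]
```

Request:
move_arm:
  series:
    - [0.5, -0.4, -0.3, -0.8]
    - [0, 0, -1, -0.8]
    - [0, 0, -1, -0.6]
    - [0, 0, -1, 0]
    - [0, 0, -1, 0]
    - [0, 0, -0.7, 0]
    - [0, 0, 0, 0]

```text
time: 6.45
position: [0.4385, 0.3465, 0.0382]
tcp_rot: [0.49, 0.51, 0.493, -0.506]
wrist_force: [-0.8, 0.2, -0.3]
opening: 0.0593
```

Request:
move_arm:
  series:
    - [0, 0, 0, 0]
    - [0, 0, 0, 0]
    - [0, 0, 0, 0]
    - [0, 0, 0, 0]
  jaw: -0.7

```text
time: 6.85
position: [0.4401, 0.3465, 0.0415]
tcp_rot: [0.49, 0.512, 0.493, -0.505]
wrist_force: [-0.3, 0.0, -1.1]
opening: 0.0725
```

```bash
python3 -c "
from h import *
st(); grab('top','t2')"
```

```text
t 6.85 tcp [440.1 346.5  41.5] jaw -91.95 down [ 0.005  0.009 -1.   ] open 72.5 F [-0.3  0.  -1.1] j [0.6  0.55 1.66 0.01 0.93 2.2 ]
```

View pics/t2.png

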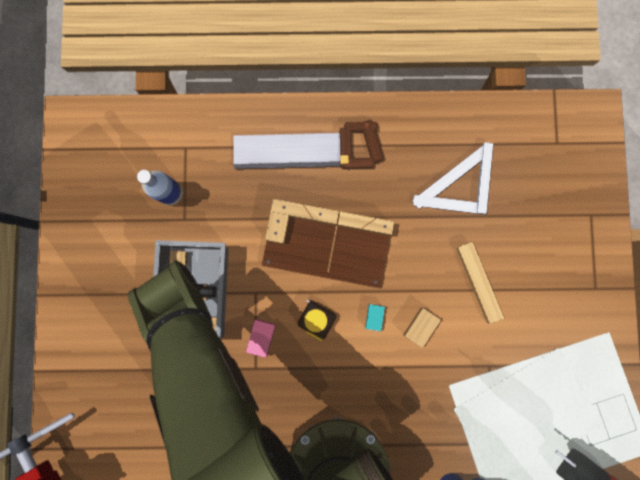

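The board is clear, and the arm hides the inside of the tub at about (185,290). I retreat toward the batten and check the tub afterwards.

Request:
move_arm:
  series:
    - [0, 0, 0.8, 0]
    - [0, 0, 1, 0]
    - [0, 0, 1, 0]
    - [0, 0, 1, 0]
    - [0, -0.5, 1, 0]
    - [0, -1, 1, 0.2]
    - [0, -1, 0.5, 0.3]
    - [0, -1, 0, 0.3]
    - [0, -1, 0, 0.3]
    - [0, -1, 0, 0.3]
    - [0, -1, 0, 0.3]
    - [0, -1, 0, 0.3]
    - [0, -1, 0, 0.3]
    - [0, -1, 0, 0.3]
    - [0, -1, 0, 0.3]
    - [0, -1, 0, 0.3]
    - [0, -1, 0, 0.3]
    - [0, -1, 0, 0.3]
    - [0, -1, 0, 0.3]
    - [0, 0, 0, 0]
  jaw: -1

```text
time: 8.9
position: [0.4378, -0.0293, 0.2143]
tcp_rot: [0.579, 0.415, 0.577, -0.399]
wrist_force: [0.1, 0.9, 0.4]
opening: 0.0851
```

```bash
python3 -c "
from h import *
st(); im=grab('top','t3'); W=pts(im)
print(rect(W,160,220,250,335,.02,.045))
grab('side','s3')
cv2.imwrite('pics/t3c.png',cv2.resize(im['frame'][230:350,140:300,::-1],None,fx=4.5,fy=4.5))
print('batten',rect(W,450,515,235,330,.015,.035))"
```

```text
t 8.9 tcp [437.8 -29.3 214.3] jaw -70.34 down [ 0.016  0.016 -1.   ] open 85.1 F [0.1 0.9 0.4] j [-0.16  0.06  1.85  0.02  1.22  1.06]
(array([436.2, 347.8]), array([61.5, 37.2]), 86.87, 396, np.float64(29.2))
batten (array([ 451.3, -355.9]), array([201.4,  40.9]), 20.68, 1346, np.float64(24.7))
```

View pics/t3c.png

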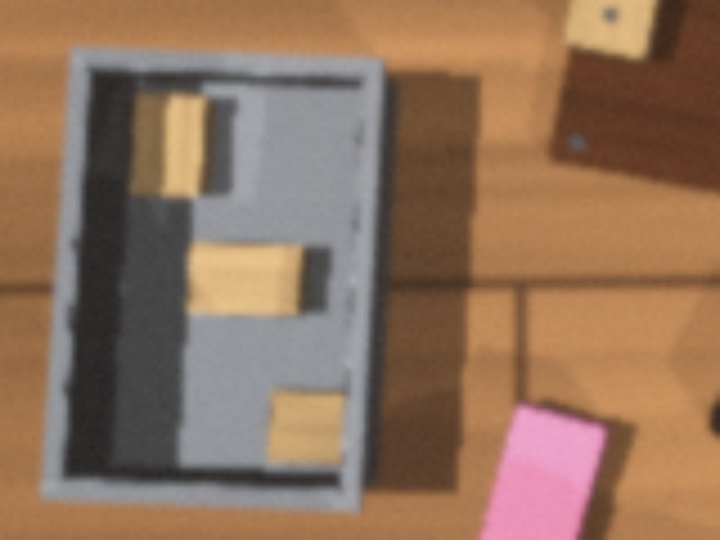

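View pics/s3.png

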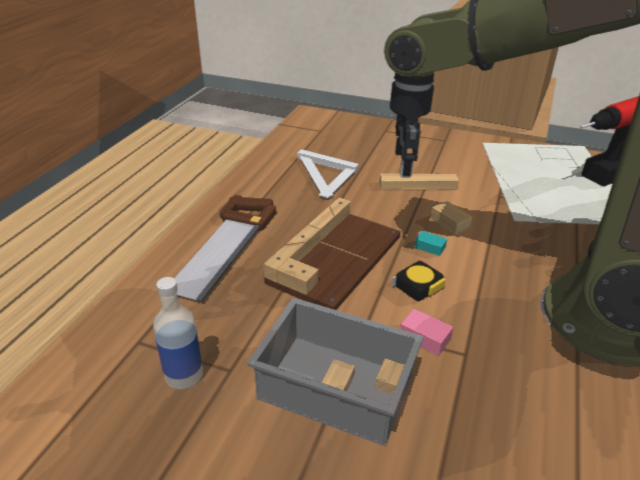

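The offcut lies flat in the tub's middle, at (242,280) in the crop, top at 29 mm. Next is the batten.

Request:
move_arm:
  series:
    - [0, -1, 0, 0]
    - [0, -1, 0, 0]
    - [0, -1, 0, 0]
    - [0, -1, 0, 0]
    - [0, -1, 0, 0]
    - [0, -1, 0, 0]
    - [0, -1, 0, 0]
    - [0, -1, 0, 0]
    - [0, -1, 0, 0]
    - [0.1, -1, -0.5, 0]
    - [0.1, -1, -1, 0]
    - [0.2, -1, -1, 0]
    - [0, -1, -1, 0]
    - [0, 0, 0, 0]

```text
time: 10.4
position: [0.4535, -0.3513, 0.1264]
tcp_rot: [0.584, 0.413, 0.577, -0.395]
wrist_force: [0.4, 0.1, -0.5]
opening: 0.0856
```

```bash
python3 -c "
from h import *
st()"
```

```text
t 10.4 tcp [ 453.5 -351.3  126.4] jaw -69.69 down [ 0.022  0.015 -1.   ] open 85.6 F [ 0.4  0.1 -0.5] j [-0.73  0.45  1.57  0.03  1.11  0.47]
```

Request:
move_arm:
  series:
    - [-0.1, -0.2, -0.6, 0]
    - [0, 0, -1, 0]
    - [0, 0, -1, 0]
    - [0, 0, -1, 0]
    - [0, 0, -0.6, 0]
    - [0, 0, -0.3, 0]
    - [0, 0, 0, 0]

```text
time: 11.1
position: [0.454, -0.351, 0.0104]
tcp_rot: [0.586, 0.411, 0.577, -0.394]
wrist_force: [0.3, -1.6, 0.2]
opening: 0.0852
```

```bash
python3 -c "
from h import *
st()"
```

```text
t 11.1 tcp [ 454.  -351.    10.4] jaw -69.39 down [ 0.026  0.013 -1.   ] open 85.2 F [ 0.3 -1.6  0.2] j [-0.73  0.62  1.63  0.03  0.89  0.46]
```

Request:
move_arm:
  series:
    - [-0.1, -0.2, -0.3, 0]
    - [0, 0, 0, 0]

```text
time: 11.3
position: [0.4522, -0.3563, 0.0038]
tcp_rot: [0.587, 0.411, 0.576, -0.393]
wrist_force: [0.3, -0.4, 0.4]
opening: 0.0858
```

Request:
move_arm:
  series:
    - [0, 0, -0.1, 0]
    - [0, 0, 0, 0]
    - [0, 0, 0, 0]
    - [0, 0, 0, 0]
    - [0, 0, 0, 0]
    - [0, 0, 0, 0]
    - [0, 0, 0, 0]
  jaw: 1
  newtons: 60

```text
time: 12.0
position: [0.4529, -0.3572, 0.0032]
tcp_rot: [0.588, 0.411, 0.575, -0.394]
wrist_force: [-0.2, 0.5, -0.8]
opening: 0.0367
```

```bash
python3 -c "
from h import *
st()"
```

```text
t 12.0 tcp [ 452.9 -357.2    3.2] jaw -69.37 down [ 0.03   0.009 -1.   ] open 36.7 F [-0.2  0.5 -0.8] j [-0.74  0.63  1.62  0.04  0.87  0.45]
```

Request:
move_arm:
  series:
    - [0, 0, 0.6, 0]
    - [0, 0, 1, 0]
    - [0, 0, 1, 0]
    - [0, 0, 1, 0]
    - [0, 0, 1, 0]
    - [0, 0.5, 0.5, 0.4]
    - [0.3, 1, 0, 0.8]
    - [0.3, 1, 0, 0.8]
    - [0.3, 1, 0, 0.8]
    - [0.3, 1, 0, 0.8]
    - [0.3, 1, 0, 0.8]
    - [0.3, 1, 0, 0.8]
    - [0.3, 1, 0, 0.8]
    - [0.3, 1, 0, 0.8]
    - [0.3, 1, 0, 0.8]
    - [0.3, 1, 0, 0.8]
    - [0.3, 1, 0, 0.8]
    - [0.3, 1, 0, 0.8]
    - [0.3, 1, 0, 0.8]
    - [0, 0, 0, 0]

```text
time: 14.0
position: [0.5518, -0.0057, 0.1582]
tcp_rot: [0.71, 0.093, 0.695, -0.07]
wrist_force: [0.3, 0.2, -1.1]
opening: 0.0372
```

```bash
python3 -c "
from h import *
st(); grab('side','s4');"
```

```text
t 14.0 tcp [551.8  -5.7 158.2] jaw -13.22 down [ 0.025  0.03  -0.999] open 37.2 F [ 0.3  0.2 -1.1] j [-0.09  0.36  1.62  0.04  1.14  0.12]
```

View pics/s4.png

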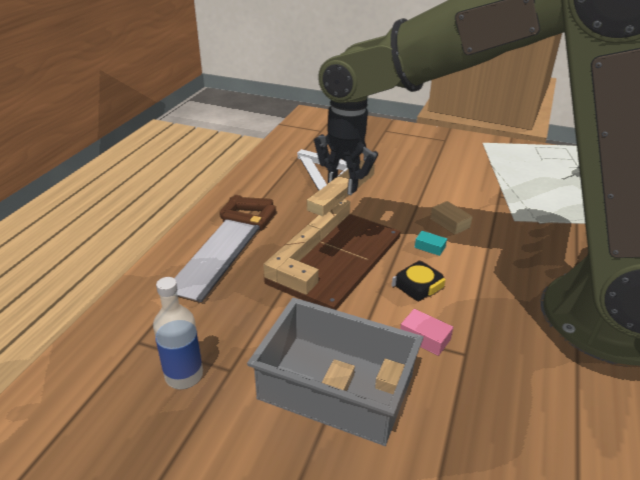

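Request:
move_arm:
  series:
    - [0.1, 0.7, -0.3, 0.2]
    - [0.1, 0.2, -1, 0.2]
    - [0, 0, -1, 0]
    - [0, 0, -1, 0]
    - [0, 0, -0.8, 0]
    - [0, 0, -0.6, 0]
    - [0, 0, 0, 0]

```text
time: 14.75
position: [0.5561, 0.0106, 0.0422]
tcp_rot: [0.712, 0.085, 0.694, -0.062]
wrist_force: [0.5, -0.9, -0.5]
opening: 0.0366
```

```bash
python3 -c "
from h import *
o,M=st(); bx,by=bax();C=np.array([620.5,114.4]);d=o['position'][:2]*1000-C;print(d@bx,d@by)"
```

```text
t 14.75 tcp [556.1  10.6  42.2] jaw -12.01 down [ 0.03   0.029 -0.999] open 36.6 F [ 0.5 -0.9 -0.5] j [-0.06  0.53  1.68  0.04  0.9   0.12]
-42.51579486406801 -114.55113740546379
```

Request:
move_arm:
  series:
    - [0, 0.2, -0.4, 0.1]
    - [0, 0.1, -0.3, 0]
    - [0, 0, 0, 0]

```text
time: 15.05
position: [0.5569, 0.0174, 0.0259]
tcp_rot: [0.714, 0.083, 0.693, -0.06]
wrist_force: [0.0, -0.3, -1.6]
opening: 0.0369
```

```bash
cat >> h.py <<'E'
def cs():
    o,M=st(); bx,by=bax();C=np.array([620.5,114.4]);d=o['position'][:2]*1000-C;print('corner frame',np.round([d@bx,d@by],1))
E
python3 -c "
from h import *
cs()"
```

```text
t 15.05 tcp [556.9  17.4  25.9] jaw -11.62 down [ 0.032  0.029 -0.999] open 36.9 F [ 0.  -0.3 -1.6] j [-0.05  0.56  1.69  0.04  0.87  0.13]
corner frame [ -43.1 -107.7]
```

Request:
move_arm:
  series:
    - [0, 0, -0.1, 0]
    - [0, 0, -0.1, 0]
    - [0, 0, 0, 0]

```text
time: 15.35
position: [0.5576, 0.0174, 0.0217]
tcp_rot: [0.714, 0.083, 0.692, -0.06]
wrist_force: [-1.0, 0.1, -0.2]
opening: 0.0369
```

Request:
move_arm:
  series:
    - [0, 0.2, 0, 0]
    - [0, 0, 0, 0]

```text
time: 15.55
position: [0.5577, 0.0228, 0.022]
tcp_rot: [0.714, 0.083, 0.692, -0.06]
wrist_force: [0.6, 1.0, -1.3]
opening: 0.0367
```

```bash
python3 -c "
from h import *
cs()"
```

```text
t 15.55 tcp [557.7  22.8  22. ] jaw -11.63 down [ 0.034  0.029 -0.999] open 36.7 F [ 0.6  1.  -1.3] j [-0.04  0.56  1.69  0.04  0.86  0.14]
corner frame [ -43.4 -102.3]
```

Request:
move_arm:
  series:
    - [0, 0, -0.1, 0]
    - [0, 0, 0, 0]

```text
time: 15.75
position: [0.5582, 0.0228, 0.0218]
tcp_rot: [0.715, 0.083, 0.692, -0.06]
wrist_force: [-0.4, -0.1, -1.0]
opening: 0.0368
```

Request:
move_arm:
  series:
    - [0, 0.1, 0, 0]
    - [0, 0, 0, 0]

```text
time: 15.95
position: [0.5584, 0.024, 0.0221]
tcp_rot: [0.715, 0.082, 0.692, -0.061]
wrist_force: [0.4, 0.5, -1.2]
opening: 0.0367
```

```bash
python3 -c "
from h import *
cs(); im=grab('side','s5'); S=pts(im)
grab('top','t5')
cv2.imwrite('pics/s5c.png',cv2.resize(im['frame'][170:310,240:420,::-1],None,fx=4.2,fy=4.2,interpolation=cv2.INTER_CUBIC))
"
```

```text
t 15.95 tcp [558.4  24.   22.1] jaw -11.6 down [ 0.036  0.027 -0.999] open 36.7 F [ 0.4  0.5 -1.2] j [-0.03  0.56  1.69  0.04  0.86  0.14]
corner frame [ -42.9 -100.9]
```

View pics/s5c.png

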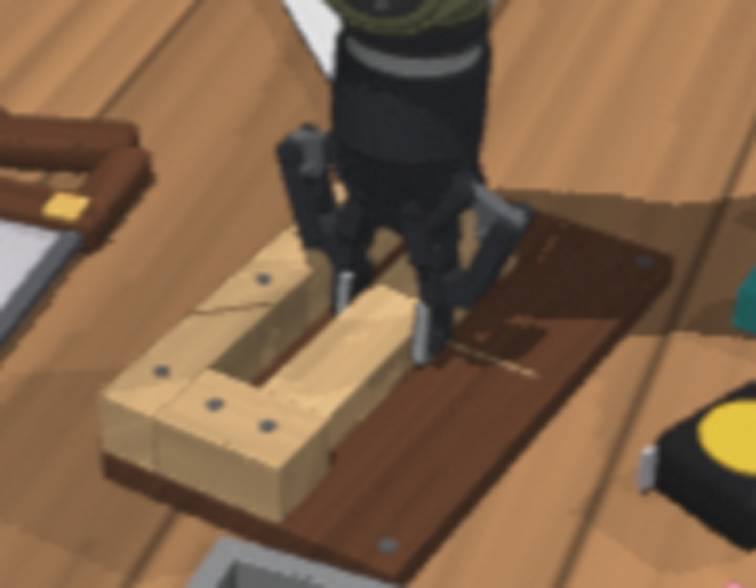

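The batten's end meets the stop at (320,410) in the crop and there is about 24 mm of gap to the fence. I open slightly and lift out.

Request:
move_arm:
  series:
    - [0, 0, 0, 0]
    - [0, 0, 0, 0]
    - [0, 0, 0, 0]
  jaw: -0.1

```text
time: 16.35
position: [0.5584, 0.0246, 0.0218]
tcp_rot: [0.715, 0.082, 0.692, -0.06]
wrist_force: [-0.4, 0.3, -0.2]
opening: 0.0473
```

Request:
move_arm:
  series:
    - [0, 0, 0.5, 0]
    - [0, 0, 1, 0]
    - [0, 0, 1, 0]
    - [-0.4, 0, 0.6, 0]
    - [-0.8, 0.1, 0, 0]
    - [-0.8, 0.1, 0, 0]
    - [0, 0, 0, 0]

```text
time: 17.05
position: [0.5074, 0.0305, 0.1078]
tcp_rot: [0.716, 0.082, 0.69, -0.06]
wrist_force: [0.4, 0.2, -0.3]
opening: 0.0469
```

Request:
move_arm:
  series:
    - [0, 0, 0, 0]
    - [0, 0, 0, 0]
    - [0, 0, 0, 0]
    - [0, 0, 0, 0]
  jaw: 1

```text
time: 17.45
position: [0.5095, 0.0303, 0.1094]
tcp_rot: [0.717, 0.082, 0.689, -0.06]
wrist_force: [-0.4, 0.1, 0.4]
opening: -0.0003
```

```bash
cat >> h.py <<'E'
def bat(fn):
    cs(); im=grab('top',fn+'t'); W=pts(im); sm=grab('side',fn+'s'); S=pts(sm)
    bx,by=bax();C=np.array([620.5,114.4])
    for n,Q in(('top',W),('side',S)):
        d=Q[...,:2]*1000-C; X=d@bx;Y=d@by;Z=Q[...,2]*1000
        m=(X>-110)&(X<2)&(Y>-225)&(Y<3)&(Z>37)&(Z<46.5)
        k,l,s,_=cv2.connectedComponentsWithStats(m.astype(np.uint8))
        if k<2: continue
        m=l==1+np.argmax(s[1:,4]); p=np.stack([X[m],Y[m]],1).astype(np.float32)
        print(n,[np.round(q,1) for q in cv2.minAreaRect(p)],p.min(0).round(1),p.max(0).round(1),'z',np.median(Z[m]).round(1),len(p))
    cv2.imwrite('pics/'+fn+'c.png',np.hstack([cv2.resize(i['frame'][190:300,a:a+160,::-1],(400,275),interpolation=cv2.INTER_CUBIC) for i,a in((im,250),(sm,250))]))
E
python3 -c "
from h import *
bat('p6')"
```

```text
t 17.45 tcp [509.5  30.3 109.4] jaw -11.56 down [ 0.042  0.028 -0.999] open -0.3 F [-0.4  0.1  0.4] j [-0.03  0.33  1.79  0.03  0.98  0.16]
corner frame [ -92.1 -104.4]
top [array([-44.1, -45.4]), array([91.4, 38.7]), np.float64(89.3)] [-63.1 -91.3] [-24.3   0.2] z 43.0 343
side [array([ -42.8, -105.8]), array([190.2,  41. ]), np.float64(89.7)] [ -63.5 -200.8] [-22.3 -10.6] z 43.5 975
```

View pics/p6c.png

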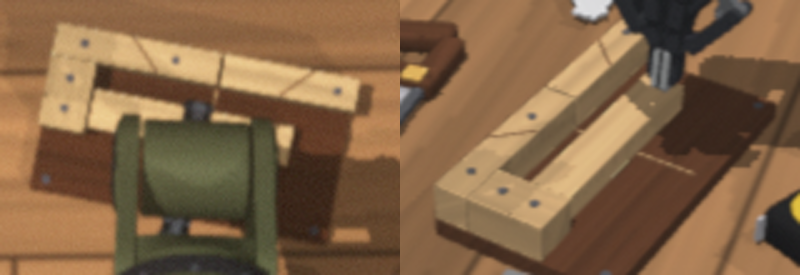

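Closed fingers are behind the batten at corner-frame x -92; its near side is at about -63 and its gap to the fence about 24 mm. I descend, then push.

Request:
move_arm:
  series:
    - [0, 0.1, -0.8, 0]
    - [0, 0.1, -1, 0]
    - [0, 0, -1, 0]
    - [0, 0, -0.5, 0]
    - [0, 0, 0, 0]

```text
time: 18.05
position: [0.5102, 0.0353, 0.0245]
tcp_rot: [0.718, 0.082, 0.689, -0.06]
wrist_force: [-0.4, -0.2, -0.7]
opening: 0.0002
```

```bash
python3 -c "
from h import *
cs()"
```

```text
t 18.05 tcp [510.2  35.3  24.5] jaw -11.58 down [ 0.044  0.028 -0.999] open 0.2 F [-0.4 -0.2 -0.7] j [-0.02  0.47  1.83  0.04  0.8   0.16]
corner frame [-92.4 -99.4]
```

Request:
move_arm:
  series:
    - [0.3, -0.1, 0.1, 0]
    - [0.3, -0.1, 0, 0]
    - [0.3, 0, 0, 0]
    - [0.3, -0.1, 0, 0]
    - [0, 0, 0, 0]

```text
time: 18.55
position: [0.5451, 0.0268, 0.0309]
tcp_rot: [0.719, 0.083, 0.687, -0.06]
wrist_force: [-0.3, -0.6, 0.4]
opening: 0.0001
```

```bash
python3 -c "
from h import *
bat('p7')"
```

```text
t 18.55 tcp [545.1  26.8  30.9] jaw -11.6 down [ 0.049  0.028 -0.998] open 0.1 F [-0.3 -0.6  0.4] j [-0.03  0.52  1.73  0.04  0.84  0.15]
corner frame [ -56.5 -100.8]
top [array([-29.8, -16.9]), array([33.7, 39.7]), np.float64(89.9)] [-49.6 -33.8] [-10.   -0.1] z 42.6 175
side [array([-35.2, -72.2]), array([128.9,  74.3]), np.float64(89.9)] [ -72.3 -136.7] [ 2.  -7.7] z 43.4 711
```

View pics/p7c.png

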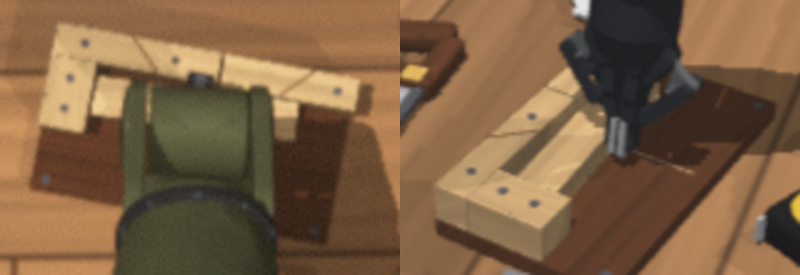

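The remaining gap is about 10 mm. I push on gently and watch the force.

Request:
move_arm:
  series:
    - [0.2, 0, -0.2, 0]
    - [0.1, 0, 0, 0]
    - [0, 0, 0, 0]

```text
time: 18.95
position: [0.5517, 0.0273, 0.0249]
tcp_rot: [0.719, 0.082, 0.688, -0.06]
wrist_force: [-0.7, 1.1, -0.9]
opening: 0.0003
```

Request:
move_arm:
  series:
    - [0.1, 0, 0, 0]
    - [0, 0, 0, 0]

```text
time: 19.15
position: [0.5517, 0.0274, 0.0244]
tcp_rot: [0.716, 0.082, 0.69, -0.06]
wrist_force: [0.4, -0.3, 0.4]
opening: 0.0002
```

```bash
python3 -c "
from h import *
cs()"
```

```text
t 19.15 tcp [551.7  27.4  24.4] jaw -11.55 down [ 0.04   0.028 -0.999] open 0.2 F [ 0.4 -0.3  0.4] j [-0.03  0.55  1.71  0.04  0.85  0.15]
corner frame [-50.1 -98.9]
```

Request:
move_arm:
  series:
    - [0.2, -0.1, 0, 0]
    - [0, 0, 0, 0]

```text
time: 19.35
position: [0.5512, 0.0276, 0.0237]
tcp_rot: [0.711, 0.083, 0.696, -0.058]
wrist_force: [0.9, -1.3, 0.2]
opening: 0.0
```

```bash
python3 -c "
from h import *
cs()"
```

```text
t 19.35 tcp [551.2  27.6  23.7] jaw -11.47 down [ 0.025  0.032 -0.999] open 0.0 F [ 0.9 -1.3  0.2] j [-0.03  0.55  1.7   0.04  0.87  0.14]
corner frame [-50.7 -98.8]
```

```bash
python3 -c "
from h import *
bat('p8')"
```

```text
t 19.35 tcp [551.2  27.6  23.7] jaw -11.47 down [ 0.025  0.032 -0.999] open 0.0 F [ 0.9 -1.3  0.2] j [-0.03  0.55  1.7   0.04  0.87  0.14]
corner frame [-50.7 -98.8]
top [array([-18.9, -15.3]), array([31.1, 38.8]), np.float64(89.5)] [-38.2 -31. ] [0.5 0.2] z 42.8 178
side [array([-31.4, -65.9]), array([ 66.5, 114.4]), np.float64(0.1)] [ -64.5 -123. ] [ 2.  -8.6] z 43.5 647
```

View pics/p8c.png

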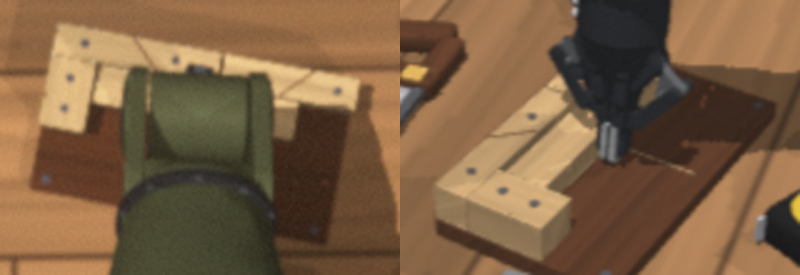

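It is against the fence (near side -38.2, far side +0.5 by the top camera). I back off, lift and check with a clear view.

Request:
move_arm:
  series:
    - [-0.5, 0.1, 0, 0]
    - [-0.8, 0, 0.4, 0]
    - [-0.5, 0, 1, 0]
    - [0, -0.6, 1, 0]
    - [0, -1, 1, 0]
    - [0, -1, 1, 0]
    - [0, -1, 1, 0]
    - [0, -1, 0, 0]
    - [0, -1, 0, 0]
    - [0, -1, 0, 0]
    - [0, -1, 0, 0]
    - [0, -1, 0, 0]
    - [0, -1, 0, 0]
    - [0, 0, 0, 0]

```text
time: 20.85
position: [0.5065, -0.2212, 0.1666]
tcp_rot: [0.716, 0.08, 0.691, -0.06]
wrist_force: [0.8, -0.1, 0.2]
opening: 0.0001
```

```bash
python3 -c "
from h import *
bat('p9')
im=cv2.imread('pics/p9t.png');s=cv2.imread('pics/p9s.png')
cv2.imwrite('pics/p9d.png',cv2.resize(im[190:300,250:410],None,fx=5,fy=5,interpolation=cv2.INTER_CUBIC))
W=pts(grab('top'));bx,by=bax();C=np.array([620.5,114.4]);d=W[...,:2]*1000-C;X=d@bx;Y=d@by;Z=W[...,2]*1000
b=(Z>37)&(Z<46.5)&(X>-60)&(X<3)&(Y>-215)&(Y<3); f=(Z>50)&(Z<56)&(X>-5)&(X<35)&(Y>-200)&(Y<0)
for a in range(-200,0,20):
    k=b&(Y>a)&(Y<=a+20);g=f&(Y>a)&(Y<=a+20)
    print(a,X[k].min().round(1),X[k].max().round(1),'fence',X[g].min().round(1))
print('end',Y[b&(X<-5)].min(),Y[b&(X<-5)].max(),'stop',Y[(Z>50)&(Z<56)&(X<-8)&(X>-65)&(Y>-20)&(Y<50)].min())
"
```

```text
t 20.85 tcp [ 506.5 -221.2  166.6] jaw -11.39 down [ 0.038  0.025 -0.999] open 0.1 F [ 0.8 -0.1  0.2] j [-0.5   0.35  1.61  0.04  1.16 -0.31]
corner frame [ -45.2 -351.5]
top [array([ -18.6, -103.9]), array([ 39.3, 207.6]), np.float64(0.0)] [ -38.3 -207.7] [ 1.  -0.1] z 42.9 1177
side [array([ -18.4, -110. ]), array([199.9,  40.7]), np.float64(89.9)] [ -38.8 -210. ] [  2. -10.] z 43.5 1026
-200 -38.3 0.6 fence -0.0
-180 -38.3 0.1 fence -0.2
-160 -38.1 0.3 fence 0.0
-140 -38.1 0.5 fence -2.4
-120 -37.9 0.7 fence 0.7
-100 -38.3 0.2 fence -0.4
-80 -38.5 0.3 fence 1.2
-60 -38.3 0.0 fence -0.3
-40 -38.1 0.4 fence 0.7
-20 -49.2 0.3 fence -0.3
end -200.8187789805419 0.3524492221335629 stop -0.5016109103697843
```

View pics/p9d.png

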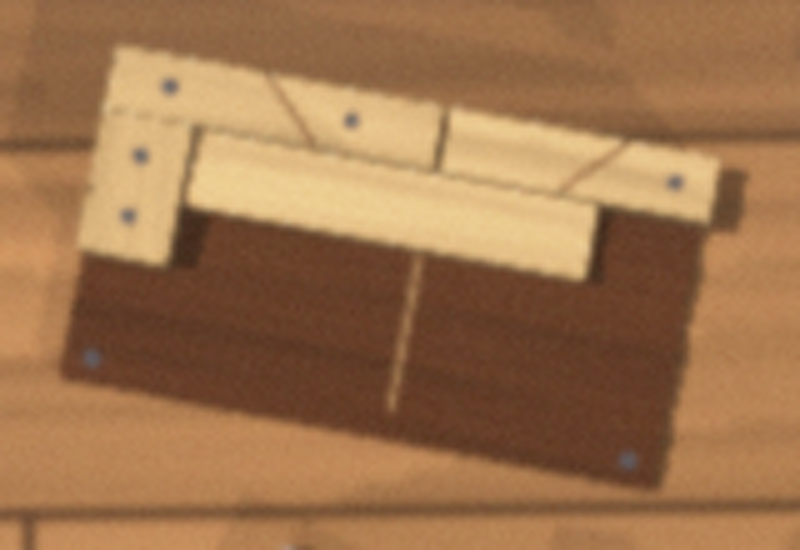

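View pics/p9s.png

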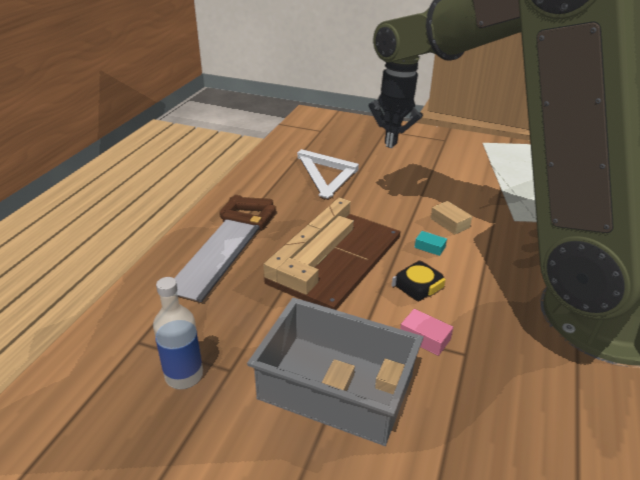

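The batten is flush with the fence. Its end reads -200.8 to about 0, within the tolerance, but the strip at the stop, (195,140) in the crop, could hide a millimetre or two. To make sure, I turn the gripper 90° and nudge the free end.

Request:
move_arm:
  series:
    - [0.1, 0.2, 0, -1]
    - [0.1, 0.3, 0, -1]
    - [0.1, 0.2, 0, -1]
    - [0.1, 0.3, 0, -1]
    - [0.1, 0.2, 0, -1]
    - [0.2, 0.3, 0, -1]
    - [0.1, 0.2, 0, -1]
    - [0.1, 0.3, 0, -1]
    - [0.1, 0.2, 0, -1]
    - [0.2, 0.3, 0, -1]
    - [0.1, 0.2, 0, -1]
    - [0.1, 0.3, 0, -1]
    - [0.1, 0.2, 0, -1]
    - [0.1, 0.3, 0, -1]
    - [0.1, 0.3, 0, -1]
    - [0.1, 0.2, 0, -1]
    - [0.1, 0.3, 0, -1]
    - [0, 0, 0, -1]
    - [0, 0, 0, 0]

```text
time: 22.9
position: [0.5569, -0.0856, 0.1687]
tcp_rot: [-0.454, -0.555, -0.419, 0.557]
wrist_force: [-0.0, -0.9, -0.6]
opening: -0.0001
```

```bash
python3 -c "
from h import *
cs()"
```

```text
t 22.9 tcp [556.9 -85.6 168.7] jaw -103.69 down [ 0.028 -0.041 -0.999] open -0.1 F [-0.  -0.9 -0.6] j [-0.2   0.37  1.58 -0.04  1.16  1.62]
corner frame [ -22.7 -208.6]
```

Request:
move_arm:
  series:
    - [-0.1, -0.9, 0, 0.4]
    - [0, -0.3, -0.5, 0.1]
    - [0, 0, -1, 0]
    - [0, 0, -1, 0]
    - [0, 0, -1, 0]
    - [0, 0, -1, 0]
    - [0, 0, -0.6, 0]
    - [0, 0, 0, 0]

```text
time: 23.7
position: [0.5526, -0.1117, 0.0335]
tcp_rot: [-0.472, -0.541, -0.437, 0.542]
wrist_force: [-0.5, -0.0, -0.1]
opening: 0.0002
```

```bash
python3 -c "
from h import *
cs()"
```

```text
t 23.7 tcp [ 552.6 -111.7   33.5] jaw -100.03 down [ 0.031 -0.038 -0.999] open 0.2 F [-0.5 -0.  -0.1] j [-0.25  0.55  1.67 -0.04  0.88  1.52]
corner frame [ -21.7 -235.1]
```

Request:
move_arm:
  series:
    - [0, 0.3, -0.1, 0]
    - [0.1, 0.3, 0, 0]
    - [0.1, 0.2, 0, 0]
    - [0, 0, 0, 0]

```text
time: 24.1
position: [0.5571, -0.0917, 0.0322]
tcp_rot: [-0.473, -0.539, -0.437, 0.543]
wrist_force: [-4.8, -12.5, -1.5]
opening: -0.0002
```

Request:
move_arm:
  series:
    - [0, 0.2, 0, 0]
    - [0, 0, 0, 0]

```text
time: 24.3
position: [0.557, -0.0923, 0.034]
tcp_rot: [-0.476, -0.537, -0.435, 0.545]
wrist_force: [-1.2, -4.0, -0.1]
opening: 0.0001
```

```bash
python3 -c "
from h import *
cs()"
```

```text
t 24.3 tcp [557.  -92.3  34. ] jaw -99.85 down [ 0.029 -0.052 -0.998] open 0.1 F [-1.2 -4.  -0.1] j [-0.21  0.55  1.67 -0.06  0.88  1.57]
corner frame [ -21.3 -215.2]
```

Request:
move_arm:
  series:
    - [0, 0.2, 0, 0]
    - [0, 0, 0, 0]

```text
time: 24.5
position: [0.5571, -0.0923, 0.0359]
tcp_rot: [-0.478, -0.535, -0.432, 0.546]
wrist_force: [-1.7, -3.6, 0.4]
opening: 0.0
```

```bash
python3 -c "
from h import *
cs()"
```

```text
t 24.5 tcp [557.1 -92.3  35.9] jaw -99.88 down [ 0.03  -0.061 -0.998] open 0.0 F [-1.7 -3.6  0.4] j [-0.21  0.55  1.67 -0.07  0.88  1.58]
corner frame [ -21.2 -215.2]
```

The end push met a firm stop (-12.5 N, TCP held at y -215). I back away, lift and check.

Request:
move_arm:
  series:
    - [-0.1, -0.5, 0, 0]
    - [-0.1, -0.7, 0.2, 0]
    - [0, -0.3, 1, 0]
    - [0, 0, 1, 0]
    - [0, -0.5, 1, 0]
    - [-0.2, -1, 1, 0]
    - [-0.2, -1, 1, 0]
    - [-0.2, -1, 0, 0]
    - [-0.2, -1, 0, 0]
    - [-0.2, -1, 0, 0]
    - [-0.2, -1, 0, 0]
    - [0, 0, 0, 0]
    - [0, 0, 0, 0]

```text
time: 25.8
position: [0.5228, -0.3002, 0.1813]
tcp_rot: [-0.485, -0.537, -0.429, 0.541]
wrist_force: [-0.5, -0.1, -1.0]
opening: 0.0002
```

```bash
python3 -c "
from h import *
bat('pa')
im=cv2.imread('pics/pat.png')
W=pts(grab('top'));bx,by=bax();C=np.array([620.5,114.4]);d=W[...,:2]*1000-C;X=d@bx;Y=d@by;Z=W[...,2]*1000
b=(Z>37)&(Z<46.5)&(X>-60)&(X<3)&(Y>-215)&(Y<3); f=(Z>50)&(Z<56)&(X>-5)&(X<35)&(Y>-200)&(Y<0)
for a in range(-200,0,20):
    k=b&(Y>a)&(Y<=a+20)
    print(a,X[k].min().round(1),X[k].max().round(1))
k=b&(X<-5)&(X>-35)
print('end',Y[k].min(),Y[k].max(),'stop',Y[(Z>50)&(Z<56)&(X<-8)&(X>-65)&(Y>-20)&(Y<50)].min())
print('offcut',rect(W,160,220,250,335,.02,.045))
print('tub',rect(W,140,240,230,350,.07,.1)); print('tape',rect(W,295,345,295,345,.02,.05)); print('saw',rect(W,225,390,115,175,.01,.05))
"
```

```text
t 25.8 tcp [ 522.8 -300.2  181.3] jaw -99.5 down [ 0.046 -0.064 -0.997] open 0.2 F [-0.5 -0.1 -1. ] j [-0.57  0.42  1.48 -0.03  1.17  1.18]
corner frame [ -13.6 -425.8]
top [array([ -18.9, -103.6]), array([207.7,  39.6]), np.float64(89.9)] [ -38.7 -207.5] [0.9 0.3] z 43.0 1159
side [array([ -18.6, -108.4]), array([ 41.1, 197.9]), np.float64(0.0)] [ -39.2 -207.3] [ 1.9 -9.5] z 43.4 1033
-200 -38.2 0.1
-180 -38.4 -0.1
-160 -38.0 0.5
-140 -38.0 0.0
-120 -38.0 0.7
-100 -37.8 0.5
-80 -37.9 -0.0
-60 -38.4 0.2
-40 -38.4 0.2
-20 -46.9 0.6
end -200.33657175897332 0.13901303216747846 stop -0.02909370655271855
offcut (array([436.2, 348.1]), array([62.1, 37.2]), 86.87, 394, np.float64(29.2))
tub (array([437.5, 349.3]), array([166.7, 234.4]), 87.56, 1907, np.float64(89.8))
tape (array([363.4,  51.5]), array([81.7, 75.3]), 62.56, 942, np.float64(35.5))
saw (array([793.1,  67.7]), array([123. , 378.2]), 4.19, 4670, np.float64(15.8))
```

View pics/pat.png

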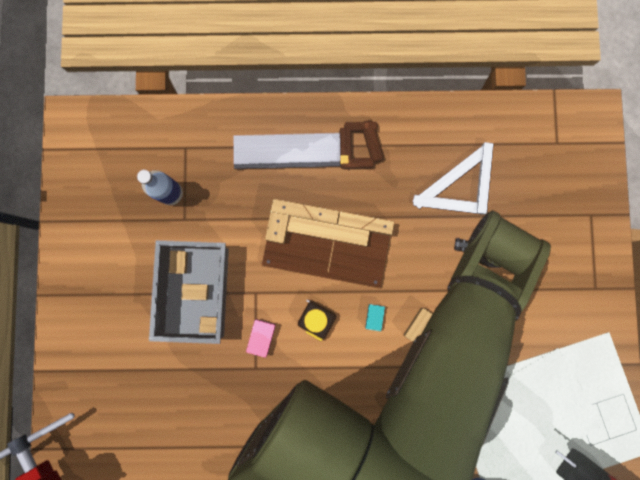

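The top view shows the batten snug in the corner (285,220)-(368,240), the offcut in the tub at (195,292), everything else in place and the arm clear. I hand the job in.

```bash
python3 -c "
from h import *
print(order.sign_off()); st()"
```

```text
the job is handed in; nothing more can be done
None
the job is handed in; nothing more can be done
```

The job is done and handed in at about 26 s of the 72 s. `order.sign_off()` gives no verdict, so this rests on my own last checks.

**What I did:** I gripped the offcut by its ends and released it in the middle of the scrap tub. I then set the batten on the board against the stop, let go, and pushed it with closed fingers onto the fence and then onto the stop.

**Last checks, from the cameras before hand-in:**
- **Offcut:** it lies flat in the upright tub, about 2 mm from its centre, with its top at 29 mm.
- **Batten against the fence:** the long side is within about 1 mm of the fence all along and parallel to it within about 0.1°.
- **Batten against the stop:** the ends read -200.3 and about 0 mm from the stop face. The end push met a firm stop at about 12 N. The top is at 43 mm, so it lies flat.
- **Other things:** the tape and tub read unchanged, and the square and bottle look unmoved in the picture. The arm was clear of everything.

**Readings that disagreed:**
- The fitted outline of the saw's centre shifted about 4 mm from the first picture. I never went near it, so I take that as edge noise; the limit is 30 mm.
- The side camera and the unfiltered top outline put the batten's centre 4 to 8 mm farther from the stop. Part of the batten is hidden from the side camera, and the top outline had stray edge pixels. I relied on the filtered top view and the force contact instead.

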